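# Find and release the latched key on a bench test box

## Robot

A 7-joint arm with a two-finger parallel gripper is mounted at the origin on the work surface. World frame = base frame: x ahead of the robot, y to its left, z up, the work surface at z = 0. Lengths are in m, angles in rad, forces in N, time in s.
With the tool pointing down it reaches from about 0.425 to 0.95 m from the base axis. Payload 4.7 kg.
Tool frame: the origin (TCP) lies between the finger pads; the fingertips stand 25 mm ahead of it and the grasp point (between the pads) lies 6 mm ahead of it; z points along the fingers, y is the line along which they close (so a half turn about z gives the same grasp; the last joint's range is limited). The gripper opens to 85 mm and grips with 20 to 120 N. Pads are 22 mm wide; open, the fingers measure 114 mm over their backs; the gripper's body (76 mm by 85 mm) begins 54 mm behind the grasp point. The pads swing forward as they close: fully open they stand 13 mm farther back than shut.
Start: joints at [-1.184, 0.469, -0.049, 1.532, 0.024, 1.141, -0.082], TCP at [0.273, 0.618, 0.256] pointing down, gripper open.
Joint ranges: [-2.59, 2.59], [-0.33, 1.99], [-1.39, 1.29], [0.1, 2.45], [-1.04, 4.18], [0.21, 1.99], [-2.66, 2.66]. Speed limits (rad/s): [2.57, 2.57, 3.14, 3.14, 3.14, 3.14, 3.14].

## Interface

Orientations are given as a 3x3 rotation matrix whose columns are the frame's x, y, z axes.
In Python, from rig import * gives the robot as it stands. Calls block until the motion is done:
- movep(position, orientation): joint-space move of the TCP to a pose.
- move_l(position, attitude=None, feed=0.15, until_force=None): straight line of the TCP; attitude=None keeps the orientation; feed is the mean speed in m/s. With until_force (N) it stops when the force on the tool has changed by that much, and returns True; else False.
- move_joints(angles): joint-space move.
- command_gripper(opening, newtons=None): finger opening in m; newtons is the grip in N (None keeps the last); returns when the fingers have stopped.
- sleep(seconds).
- inverse_kinematics(position, orientation): joint angles nearest the present ones, or None.
- sense(): the state.
- camera(name): name is "scene" or "top" or "wrist"; returns (picture, depth): 480x640x3 uint8, red, green, blue; 480x640 float32, m along the optical axis (not along the pixel's ray), 0 where there is no reading.
- camera_params(name): a dict with "K" (3x3 intrinsics, pixels), "position" and "rotation" of the camera in the world; the wrist camera has in their place "tool_from_camera" (4x4, takes a point from camera to tool coordinates, whose origin is the TCP and whose axes are the flange's). Camera axes: x right, y down, z forward; pixel columns grow to the right and rows downward; lengths in m; the calibration is good to about 2 mm. A picture is of the moment at which its call begins: read the wrist's pose just before it. camera_params takes no time and is no camera call.
A pose or a line that the arm cannot do raises Unreachable and nothing moves.
- finish_job(): hands the job in; it is judged then, once.
The state is a dict: "time_s": time; "joint_pos": joint angles; "qd": joint speeds; "joint_efforts": joint torques, N m; "position": TCP position; "tcp_rot": TCP orientation; "wrist_force": force on the tool from outside, world axes, zero at the start; "ft_torque": the same for the moment, N m; "finger_gap": finger opening in m; "gripper_force": force on a finger pad.
Only numpy, scipy, OpenCV 4.12 (cv2) and the standard library are available. Lean on these libraries where they do the work, as an engineer would, in place of code of your own. Each camera call takes 0.05 s, during which the arm holds its last target. There are 200 camera calls.

## Task

One of the four identical push keys on the bench test box has been left latched down. Go along the row from the robot's left to its right and tap each key lightly with the fingertips to feel which one is already down, without pushing a free key well in or setting off the latched one; after all four taps, press the latched key right down so that it lets go and springs up level with the others. Pick nothing up, leave the parts lying around where they are, and finish clear of everything.

Things in the scene. Friction and masses are not known exactly. Their poses are not given: they have to be found in the camera images.
- panel: bench test box, black, fixed, 150 mm (its x) by 250 mm (its y, along the key row) by 50 mm high with a flat top face; origin at the centre of its underside, x away from the robot, y to the robot's left, z up; stands turned by up to 0.35 rad. The four keys stand in one row along its y, 45 mm apart, 20 mm to the -x side of its middle.
- key_a: one of four identical white push keys, at any place in the row. Flat cap 40 mm (panel x) by 28 mm (panel y), origin at the centre of its top; slides down, stop 7.5 mm below free height. Free: top 64 mm over the bench, gives at 1.5 N, then 1 N per mm, springs back; over 5 mm in is a wrong press. Latched: 3.5 mm lower, solid up to 5 N; lets go at the stop (about 10 N) and rises as the finger lifts.
- key_b: one of four identical white push keys, at any place in the row. Flat cap 40 mm (panel x) by 28 mm (panel y), origin at the centre of its top; slides down, stop 7.5 mm below free height. Free: top 64 mm over the bench, gives at 1.5 N, then 1 N per mm, springs back; over 5 mm in is a wrong press. Latched: 3.5 mm lower, solid up to 5 N; lets go at the stop (about 10 N) and rises as the finger lifts.
- key_c: one of four identical white push keys, at any place in the row. Flat cap 40 mm (panel x) by 28 mm (panel y), origin at the centre of its top; slides down, stop 7.5 mm below free height. Free: top 64 mm over the bench, gives at 1.5 N, then 1 N per mm, springs back; over 5 mm in is a wrong press. Latched: 3.5 mm lower, solid up to 5 N; lets go at the stop (about 10 N) and rises as the finger lifts.
- key_d: one of four identical white push keys, at any place in the row. Flat cap 40 mm (panel x) by 28 mm (panel y), origin at the centre of its top; slides down, stop 7.5 mm below free height. Free: top 64 mm over the bench, gives at 1.5 N, then 1 N per mm, springs back; over 5 mm in is a wrong press. Latched: 3.5 mm lower, solid up to 5 N; lets go at the stop (about 10 N) and rises as the finger lifts.
- slot_1 (a point): place 1 of 4 in the key row, counted from the robot's left (+y) to its right: point on the panel's top face (50 mm up) in the middle of the key that stands there, 14 mm below a free key's top
- slot_2 (a point): place 2 of 4 in the key row, counted from the robot's left (+y) to its right: point on the panel's top face (50 mm up) in the middle of the key that stands there, 14 mm below a free key's top
- slot_3 (a point): place 3 of 4 in the key row, counted from the robot's left (+y) to its right: point on the panel's top face (50 mm up) in the middle of the key that stands there, 14 mm below a free key's top
- slot_4 (a point): place 4 of 4 in the key row, counted from the robot's left (+y) to its right: point on the panel's top face (50 mm up) in the middle of the key that stands there, 14 mm below a free key's top
- housing: bystander: opened black device housing with green circuit boards, 170 x 190 mm, walls 50 mm, upright board to 140 mm high, loose on the bench to the left; origin at the centre of its underside
- hexset: bystander: black and red holder of hex keys, about 195 x 52 x 24 mm, lying loose on the bench to the right; origin under the holder's middle
- capacitor: bystander: dark cylindrical capacitor, diameter 25 mm, height 40 mm, standing loose on the test box's top face behind the left half of the key row, at least 30 mm clear of the caps; origin at the centre of its underside

How it is judged:
On the way, in this order (a step that is already met when the one before it is completed fails the run):
1. the first key from the robot's left is tapped by the fingers, the latched key not yet released (not ((distance of key_a from where it was at the start of the episode above 0.002 m and z of key_a in the frame of panel above 0.0625 m) or (distance of key_b from where it was at the start of the episode above 0.002 m and z of key_b in the frame of panel above 0.0625 m) or (distance of key_c from where it was at the start of the episode above 0.002 m and z of key_c in the frame of panel above 0.0625 m) or (distance of key_d from where it was at the start of the episode above 0.002 m and z of key_d in the frame of panel above 0.0625 m)) and ((horizontal distance between key_a and slot_1 below 0.01 m and contact force between the fingers and key_a above 0.3 N) or (horizontal distance between key_b and slot_1 below 0.01 m and contact force between the fingers and key_b above 0.3 N) or (horizontal distance between key_c and slot_1 below 0.01 m and contact force between the fingers and key_c above 0.3 N) or (horizontal distance between key_d and slot_1 below 0.01 m and contact force between the fingers and key_d above 0.3 N))), for 0.02 s.
2. the second key from the robot's left is tapped by the fingers, the latched key not yet released (not ((distance of key_a from where it was at the start of the episode above 0.002 m and z of key_a in the frame of panel above 0.0625 m) or (distance of key_b from where it was at the start of the episode above 0.002 m and z of key_b in the frame of panel above 0.0625 m) or (distance of key_c from where it was at the start of the episode above 0.002 m and z of key_c in the frame of panel above 0.0625 m) or (distance of key_d from where it was at the start of the episode above 0.002 m and z of key_d in the frame of panel above 0.0625 m)) and ((horizontal distance between key_a and slot_2 below 0.01 m and contact force between the fingers and key_a above 0.3 N) or (horizontal distance between key_b and slot_2 below 0.01 m and contact force between the fingers and key_b above 0.3 N) or (horizontal distance between key_c and slot_2 below 0.01 m and contact force between the fingers and key_c above 0.3 N) or (horizontal distance between key_d and slot_2 below 0.01 m and contact force between the fingers and key_d above 0.3 N))), for 0.02 s.
3. the third key from the robot's left is tapped by the fingers, the latched key not yet released (not ((distance of key_a from where it was at the start of the episode above 0.002 m and z of key_a in the frame of panel above 0.0625 m) or (distance of key_b from where it was at the start of the episode above 0.002 m and z of key_b in the frame of panel above 0.0625 m) or (distance of key_c from where it was at the start of the episode above 0.002 m and z of key_c in the frame of panel above 0.0625 m) or (distance of key_d from where it was at the start of the episode above 0.002 m and z of key_d in the frame of panel above 0.0625 m)) and ((horizontal distance between key_a and slot_3 below 0.01 m and contact force between the fingers and key_a above 0.3 N) or (horizontal distance between key_b and slot_3 below 0.01 m and contact force between the fingers and key_b above 0.3 N) or (horizontal distance between key_c and slot_3 below 0.01 m and contact force between the fingers and key_c above 0.3 N) or (horizontal distance between key_d and slot_3 below 0.01 m and contact force between the fingers and key_d above 0.3 N))), for 0.02 s.
4. the fourth key from the robot's left is tapped by the fingers, the latched key not yet released (not ((distance of key_a from where it was at the start of the episode above 0.002 m and z of key_a in the frame of panel above 0.0625 m) or (distance of key_b from where it was at the start of the episode above 0.002 m and z of key_b in the frame of panel above 0.0625 m) or (distance of key_c from where it was at the start of the episode above 0.002 m and z of key_c in the frame of panel above 0.0625 m) or (distance of key_d from where it was at the start of the episode above 0.002 m and z of key_d in the frame of panel above 0.0625 m)) and ((horizontal distance between key_a and slot_4 below 0.01 m and contact force between the fingers and key_a above 0.3 N) or (horizontal distance between key_b and slot_4 below 0.01 m and contact force between the fingers and key_b above 0.3 N) or (horizontal distance between key_c and slot_4 below 0.01 m and contact force between the fingers and key_c above 0.3 N) or (horizontal distance between key_d and slot_4 below 0.01 m and contact force between the fingers and key_d above 0.3 N))), for 0.02 s.
5. the latched key is pressed right down (((distance of key_a from where it was at the start of the episode above 0.002 m and z of key_a in the frame of panel below 0.0582 m and contact force between the fingers and key_a above 1 N) or (distance of key_b from where it was at the start of the episode above 0.002 m and z of key_b in the frame of panel below 0.0582 m and contact force between the fingers and key_b above 1 N) or (distance of key_c from where it was at the start of the episode above 0.002 m and z of key_c in the frame of panel below 0.0582 m and contact force between the fingers and key_c above 1 N) or (distance of key_d from where it was at the start of the episode above 0.002 m and z of key_d in the frame of panel below 0.0582 m and contact force between the fingers and key_d above 1 N))), for 0.02 s.
At the end, for the whole second after the job is handed in: all four keys stand up and still, each within 1.5 mm of the free height, and the bystanders lie within 10 mm of where they were (z of each of key_a, key_b, key_c, key_d in the frame of panel above 0.0625 m and linear speed of each of key_a, key_b, key_c, key_d below 0.01 m/s and distance of each of housing, hexset, capacitor from where it was at the start of the episode below 0.01 m); the robot touches nothing.
It fails at once if a free key is pushed in more than 5 mm (distance of any of key_a, key_b, key_c, key_d from where it was at the start of the episode above 0.005 m).
It fails at once if a bystander is shifted more than 10 mm or lifted (distance of any of housing, hexset, capacitor from where it was at the start of the episode above 0.01 m).
It also fails if it takes over 45 s, if anything falls off the work surface, if the arm or the gripper's body presses on something with over 40 N, if the wrist force passes 120 N, or if a joint passes its speed limit or range.

## Working session

There is one attempt and no reset: what is moved stays moved. The work goes in short steps, each a Python script; the robot and the scene stay as the last script left them, time stands still between calls to the robot, and variables do not carry over. Pictures are saved under pics/ and viewed, at most 10 in all, crops included, and the job is handed in when it is done.

```bash
mkdir -p pics
python3 - <<'E'
from rig import *
import cv2
s=sense();print(s['time_s'],s['position'],s['wrist_force'],s['finger_gap'])
for n in ("top","scene"):
    p,d=camera(n);cv2.imwrite(f"pics/{n}.png",p[:,:,::-1]);c=camera_params(n);print(n,c,d[240,320])
    import numpy as np;np.savez(f"{n}.npz",p=p,d=d,**c)
E
```

```text
0.0 [0.27240534 0.61700332 0.25524007] [ 0.28920093 -0.13001254 -0.72471679] 0.08559557364192052
top {'K': array([[499.84593835,   0.        , 317.28194178],
       [  0.        , 499.84593835, 239.81910787],
       [  0.        ,   0.        ,   1.        ]]), 'position': array([ 0.3948858 , -0.01210184,  1.09699283]), 'rotation': array([[ 0.00967383, -0.98901676,  0.14748648],
       [-0.99949152, -0.00508211,  0.03147824],
       [-0.03038296, -0.147716  , -0.98856303]])} 1.0578587
scene {'K': array([[449.6111084 ,   0.        , 325.0559256 ],
       [  0.        , 449.6111084 , 235.59552042],
       [  0.        ,   0.        ,   1.        ]]), 'position': array([ 1.22203044, -0.25164153,  0.73637474]), 'rotation': array([[ 0.35837296,  0.64118577, -0.67856439],
       [ 0.93333196, -0.26277011,  0.24462894],
       [-0.02145385, -0.72099423, -0.69260887]])} 0.9320123
```

View pics/top.png

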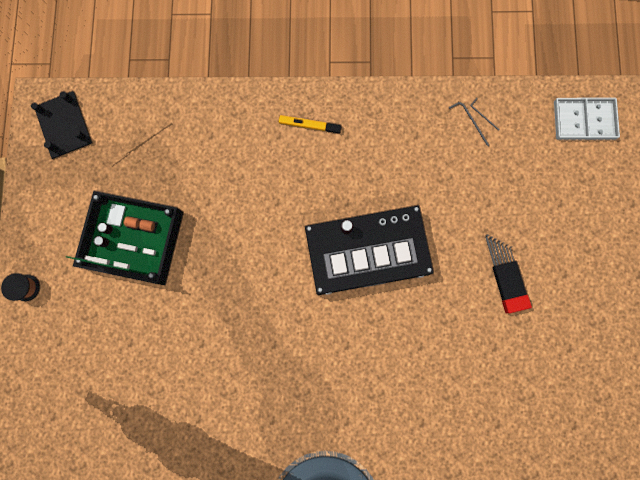

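View pics/scene.png

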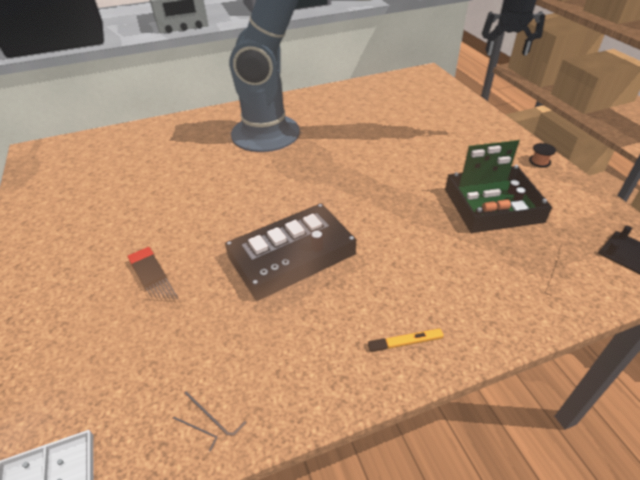

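The top view shows the four white keys at about (339,264), (360,260), (381,256) and (403,252), with the capacitor at (347,226) behind the left half. In the scene view the keys run from (259,244) to (313,222). Next I triangulate the caps from both views.

```bash
cat > h.py <<'E'
import numpy as np, cv2
def caps(p,roi,lo=180,amin=60):
    x0,y0,x1,y1=roi; m=np.zeros(p.shape[:2],np.uint8)
    m[y0:y1,x0:x1]=(p[y0:y1,x0:x1].min(2)>lo)
    n,l,s,c=cv2.connectedComponentsWithStats(m)
    return [(c[i],s[i,4]) for i in range(1,n) if s[i,4]>amin]
def ray(px,K,R): return R@np.linalg.solve(K,[px[0],px[1],1.])
def plane(px,K,R,t,z):
    d=ray(px,K,R); return t+d*(z-t[2])/d[2]
def tri(a,b):
    A=np.zeros((3,3));B=np.zeros(3);P=[]
    for t,d in (a,b):
        d=d/np.linalg.norm(d);M=np.eye(3)-np.outer(d,d);A+=M;B+=M@t
    return np.linalg.solve(A,B)
E
python3 - <<'E'
from h import *
T=np.load("top.npz");S=np.load("scene.npz")
a=sorted(caps(T['p'],(322,236,420,282)),key=lambda c:c[0][0]); b=sorted(caps(S['p'],(240,208,330,258),170),key=lambda c:-c[0][0])
print(a);print(b)
for (u,_),(v,_) in zip(a,b):
    print(plane(u,T['K'],T['rotation'],T['position'],.064),plane(v,S['K'],S['rotation'],S['position'],.064),tri((T['position'],ray(u,T['K'],T['rotation'])),(S['position'],ray(v,S['K'],S['rotation']))))
    i,j=np.round(u).astype(int);d=T['d'][j-3:j+4,i-3:i+4]; print((T['position']+ray(u,T['K'],T['rotation'])*np.median(d))[2])
E
```

```text
[(array([338.46413502, 263.08016878]), np.int32(237)), (array([359.78242678, 259.0460251 ]), np.int32(239)), (array([381.10788382, 255.14937759]), np.int32(241)), (array([402.38589212, 251.35684647]), np.int32(241))]
[(array([312.30769231, 220.68589744]), np.int32(156)), (array([294.70833333, 227.14880952]), np.int32(168)), (array([276.64640884, 235.02209945]), np.int32(181)), (array([257.9895288 , 243.05235602]), np.int32(191))]
[ 0.5004637  -0.02362041  0.064     ] [ 0.50749055 -0.02330791  0.064     ] [ 0.50136054 -0.02256891  0.05852517]
0.06015126115323266
[ 0.509152   -0.06775127  0.064     ] [ 0.51275957 -0.06651651  0.064     ] [ 0.50972837 -0.06684536  0.0614294 ]
0.0628606974167567
[ 0.51755168 -0.11188514  0.064     ] [ 0.52177223 -0.11073274  0.064     ] [ 0.51819041 -0.11112312  0.060897  ]
0.06296930374407239
[ 0.52573089 -0.15590498  0.064     ] [ 0.53046262 -0.15476846  0.064     ] [ 0.52642871 -0.15531167  0.06044937]
0.06314036292209524
```

Both views agree to a few mm: row yaw is about 0.19 rad and cap tops are near 0.060–0.063 m, with the first key apparently lower. Next I close the gripper, go above key 1 and check the force noise.

```bash
cat >> h.py <<'E'
P1=np.array([.5009,-.0231]);P4=np.array([.5261,-.1556])
slot=lambda i:P1+(P4-P1)*(i-1)/3
yv=(P1-P4)/np.linalg.norm(P1-P4)
def Rt(sg):
    y=sg*np.array([yv[1],-yv[0],0]);z=np.array([0,0,-1.]);return np.column_stack([np.cross(y,z),y,z])
E
python3 - <<'E'
from rig import *
from h import *
command_gripper(0.0,20)
q0=np.array(sense()['joint_pos'])
c=[(np.abs(np.array(q)-q0).max(),sg,np.round(q,2)) for sg in(1,-1) if (q:=inverse_kinematics([*slot(1),.2],Rt(sg))) is not None]
print(c); sg=min(c,key=lambda k:k[0])[1];print(sg)
movep([*slot(1),.25],Rt(sg)); move_l([*slot(1),.105],feed=.12); sleep(.2)
f=[]
for _ in range(10): f.append(sense()['wrist_force']); sleep(.02)
s=sense();print(s['time_s'],s['position'],s['finger_gap'],np.mean(f,0),np.std(f,0))
p,d=camera("scene");cv2.imwrite("pics/s2.png",p[130:330,150:420,::-1].repeat(2,0).repeat(2,1))
E
```

```text
[(np.float64(0.7104604049602903), 1, array([-0.47,  0.27,  0.52,  2.03, -0.17,  0.89,  0.33])), (np.float64(2.4049265487501694), -1, array([-0.9 ,  0.42,  1.12,  2.04, -0.47,  0.96, -2.49]))]
1
5.0083 [ 0.50103363 -0.0230529   0.10522342] -4.6210744239028945e-05 [-0.00974564 -0.03162557 -0.03479197] [0.39135941 0.50057749 0.51228394]
```

View pics/s2.png

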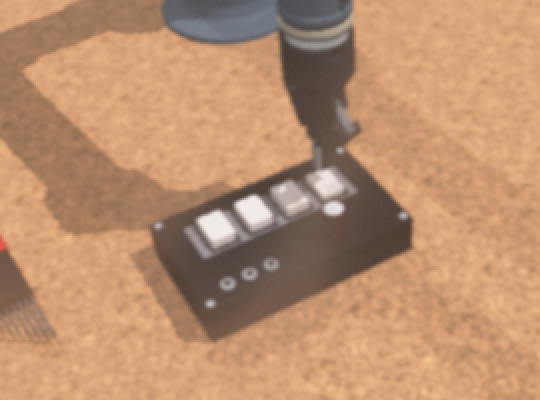

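The fingertips are over the first key (crop about (320,170)), and the keys and capacitor are undisturbed. Force noise is about 0.5 N, so I tap key 1 with a 2.5 N threshold and a depth limit.

```bash
cat >> h.py <<'E'
def tap(i,zlo,z0=None):
    from rig import sense,move_l,sleep
    F=lambda: np.mean([(sense()['wrist_force'][2],sleep(.01))[0] for _ in range(12)])
    b=F(); hit=move_l([*slot(i),zlo],feed=.006,until_force=2.5)
    z1=sense()['position'][2]; f=F(); s=sense()
    print(i,hit,'z',z1,s['position'],'dF',f-b,'t',s['time_s']); return hit,z1,f-b
E
python3 - <<'E'
from h import *
tap(1,.085)
E
```

```text
1 True z 0.08564589199544362 [ 0.50091194 -0.02310034  0.08562078] dF 4.052143482086092 t 8.1667
```

Key 1 is solid at 4 N with TCP z of 0.0856 m, which matches a latched key. I lift and tap the other three.

Run:
```python
from rig import *
from h import *
move_l([*slot(1),.1],feed=.05)
for i in (2,3,4):
    move_l([*slot(i),.1],feed=.08); move_l([*slot(i),.094],feed=.04); sleep(.15)
    hit,z,f=tap(i,.0855)
    move_l([*slot(i),.1],feed=.05)
    if not (hit and f>.8): print("unsure");break
p,d=camera("scene");cv2.imwrite("pics/s3.png",p[130:330,150:420,::-1].repeat(2,0).repeat(2,1))
```

```text
2 True z 0.0876137152366316 [ 0.50928966 -0.06728195  0.08759083] dF 2.597103657642124 t 10.975
3 True z 0.08762179041753007 [ 0.5176831  -0.11142091  0.08760837] dF 2.793385738652429 t 13.7417
4 True z 0.08762563786161034 [ 0.52607514 -0.15557368  0.08760368] dF 2.591678870778937 t 16.5083
```

View pics/s3.png

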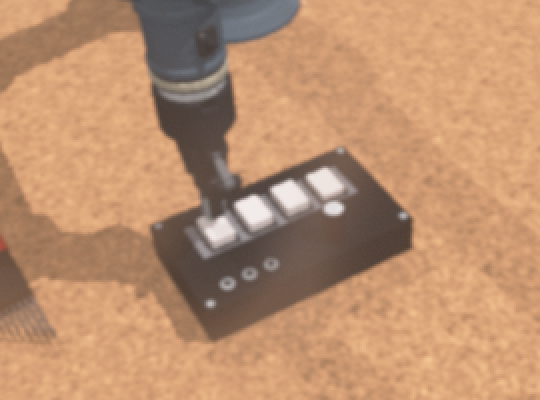

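Keys 2–4 yield softly about 2 mm higher than key 1, so they are free and key 1 is the latched one. I press it to the stop, then retract and check.

Run:
```python
from rig import *
from h import *
move_l([*slot(1),.1],feed=.1); sleep(.15); b=sense()['wrist_force'][2]
print(move_l([*slot(1),.078],feed=.012,until_force=16)); s=sense();print(s['position'],s['wrist_force'][2]-b)
sleep(.15);s=sense();print(s['position'],s['wrist_force'][2]-b)
move_l([*slot(1),.105],feed=.04); move_l([*slot(1),.25],feed=.15); movep([.40,.15,.35],Rt(1)); sleep(.3)
print(sense()['time_s'])
T=camera_params("top");p,d=camera("top");S=camera_params("scene");p2,_=camera("scene")
cv2.imwrite("pics/s4.png",np.hstack([p[180:300,290:450,::-1],p2[180:300,220:380,::-1]]).repeat(2,0).repeat(2,1))
for u,_ in sorted(caps(p,(322,236,420,282)),key=lambda c:c[0][0]):
    i,j=np.round(u).astype(int); print(u,(T['position']+ray(u,T['K'],T['rotation'])*np.median(d[j-3:j+4,i-3:i+4]))[2])
```

```text
True
[ 0.50094739 -0.02311322  0.08174661] 9.402409687695915
[ 0.50094594 -0.02310008  0.08181526] 8.20189516124703
23.2917
[338.5 263. ] 0.06287183769085392
[359.73877551 259.10612245] 0.06308447376733395
[381.13061224 255.28979592] 0.0625575743415614
[402.42857143 251.3755102 ] 0.06357022825912573
```

View pics/s4.png

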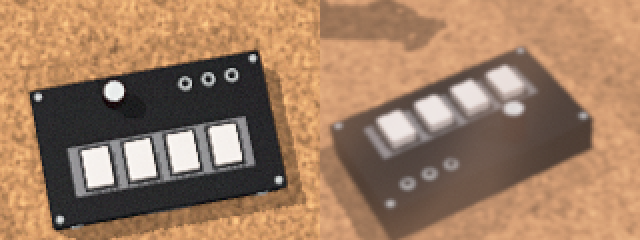

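All four caps now stand level (left crop, about (97,168) to (225,145)). Key 1 reads 0.063 m, up from 0.060 m. The capacitor is in place and the arm is clear, so I hand in.

```bash
python3 -c "
from rig import *
print(finish_job())"
```

```text
the job is handed in; nothing more can be done
None
```

I tapped all four keys from left to right and found key 1 latched. I pressed it to its stop and it sprang up level with the others. The job is handed in with the arm clear, after about 23 s; no verdict came back.

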